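Hang the hooked parts scoop on the deep carton

TASK

Pick up the small upright scoop that has a hook on its handle and hang it by that hook over the top edge of the deep carton, with the scoop's cup inside the carton, so that it hangs there by itself. Leave the other scoop, the one without a hook, standing where it is.

Things in the scene. Friction and masses are not known exactly. Their poses are not given: they have to be found in the camera images.
- scoop: Parts scoop standing upright: round steel cup (60 mm across, 45 high), upright flat steel strap behind it, black grip on top, hook just below the grip, pointing away from the cup. 0.14 kg. Origin: centre of the cup's underside, z up; hook points to -x (at the start roughly to the robot). Grip centred at x = -32 mm, y = 0: 24 mm wide (y), 14 thick (x), z = 95 to 145 mm; take it from above across y.
- scoop_hook (a point): Middle of the scoop's hook gap, on the underside of its bridge (scoop frame x = -47, y = 0, z = 85 mm; same axes). Hook 44 mm wide (y), wider than the grip and strap; bridge top at z = 90. Gap 26 mm wide in x, from the strap's face (x = -34) to the lip (x = -60 to -64), which hangs down to z = 55. This point rests at the carton's edge when hung.
- deep_carton: Deeper of two open cardboard cartons, fixed: 200 mm (x) by 170 (y), 120 high, walls 5 thick, cable clips inside up to 23 mm. Origin: centre of its underside, z up; its -x wall roughly faces the robot. Any of the four edges will do. The other carton has the same outline but is 60 mm high; they stand left and right of the scoops, which is where varies.
- plain_scoop: The other scoop, standing upright nearby, nearer to or farther from the robot: same cup, strap and grip (145 mm high in all) but no hook. Origin and axes as the scoop's. To be left alone.
Not all that is in view belongs to the job. Leave any pink or red look-alike of the scoop alone.

How it is judged:
On the way:
1. the hooked scoop is lifted clear of the bench, upright (height (world z) of scoop above 0.06 m and angle between scoop's own z axis and vertical below 0.6 rad), for 0.1 s.
At the end, for the whole second after the job is handed in: The hooked scoop hangs at rest by its hook on the deep carton: middle of the hook gap within 18 mm of the middle of a wall, 110 to 134 mm above the bench; cup inside the carton; scoop within 23 degrees of upright (((x of scoop_hook in the frame of deep_carton between -0.1155 and -0.0795 m and y of scoop_hook in the frame of deep_carton between -0.072 and 0.072 m) or (y of scoop_hook in the frame of deep_carton between -0.1005 and -0.0645 m and x of scoop_hook in the frame of deep_carton between -0.087 and 0.087 m) or (x of scoop_hook in the frame of deep_carton between 0.0795 and 0.1155 m and y of scoop_hook in the frame of deep_carton between -0.072 and 0.072 m) or (y of scoop_hook in the frame of deep_carton between 0.0645 and 0.1005 m and x of scoop_hook in the frame of deep_carton between -0.087 and 0.087 m)) and height (world z) of scoop_hook between 0.11 and 0.134 m and x of scoop in the frame of deep_carton between -0.085 and 0.085 m and y of scoop in the frame of deep_carton between -0.07 and 0.07 m and angle between scoop's own z axis and vertical below 0.4 rad and contact force between scoop and deep_carton above 0.3 N and linear speed of scoop below 0.03 m/s and angular speed of scoop below 0.3 rad/s); the robot touches nothing.
It fails at once if the scoop without a hook is moved more than 30 mm or tipped more than 20 degrees (distance of plain_scoop from where it was at the start of the episode above 0.03 m or angle between plain_scoop's own z axis and vertical above 0.35 rad).
It also fails if it takes over 40 s, if anything falls off the work surface, if the arm or the gripper's body presses on something with over 40 N, if the wrist force passes 120 N, or if a joint passes its speed limit or range.

ROBOT

A 7-joint arm with a two-finger parallel gripper is mounted at the origin on the work surface. World frame = base frame: x ahead of the robot, y to its left, z up, the work surface at z = 0. Lengths are in m, angles in rad, forces in N, time in s.
With the tool pointing down it reaches from about 0.425 to 0.875 m from the base axis. Payload 9.9 kg.
Tool frame: the origin (TCP) lies midway between the tips of the shut fingers; the grasp point (between the pads) lies 19 mm behind it; z points along the fingers, y is the line along which they close (so a half turn about z gives the same grasp; the last joint's range is limited). The gripper opens to 85 mm and grips with 20 to 120 N. Pads are 22 mm wide; open, the fingers measure 114 mm over their backs; the gripper's body (76 mm by 85 mm) begins 54 mm behind the grasp point. The pads swing forward as they close: fully open they stand 13 mm farther back than shut.
Start: joints at [1.075, 0.576, 0.025, 1.437, -0.015, 1.129, -0.057], TCP at [0.27, -0.619, 0.231] pointing down, gripper open.
Joint ranges: [-2.76, 2.76], [-0.34, 2.15], [-1.52, 1.57], [0.19, 2.46], [-1.09, 4.23], [0.17, 1.99], [-2.82, 2.82]. Speed limits (rad/s): [2.22, 2.22, 3.01, 3.01, 3.14, 3.14, 3.14].

INTERFACE

Orientations are given as a unit quaternion [x, y, z, w].
In Python, from cell import manip gives the robot as it stands. The module is installed in compiled form; this text tells all that it offers.
- The arm moves only by the tool send_rows, never from a script. Its argument "moves" is a list of rows, each a list of 5 numbers: the shift along the tool's x, y, z in cm, then the turn about the tool's z in rad, then the finger opening in cm, from 0 to 8.54. A call has 1 to 12 rows; each row shifts and turns the commanded pose from where the row before left it, along the tool's axes as they then stand; what a row does not reach is not made up. A row lasts 1/8 s, in which the tool goes at most 62.5 mm and 10.7 degrees, less where a joint would pass 70% of its speed; a pose out of reach is approached as far as the arm can. A call is refused whole if a number of a shift passes 6.25 or a number of a turn 0.188, either way. A call with a gripper value outside its range is refused whole. The fingers move at their own pace and stop on an object; the grip force is fixed at half the most. Time passes only in rows, so rows that do not move let the fingers close. It gives the time, the measured TCP pose, the force, the opening and the grip force at its end, in the units of the state.
- manip.get_obs(): the state, without advancing time (a new reading comes with each control period).
- manip.capture(name): name is "scene" or "side" or "wrist"; returns the picture (384x512x3 uint8, red, green, blue); there is no depth.
- manip.camera_model(name): a dict with "vertical_fov" (degrees; the focal length in pixels is half the picture's height over the tangent of half this angle, whatever the lens; pixels are square), "cx", "cy" (the principal point, pixels), "position" and "orientation" of the camera in the world; the wrist camera has in their place "hand_eye" (4x4, takes a point from camera to tool coordinates, whose origin is the TCP and whose axes are the flange's). Camera axes: x right, y up, looking along -z (the intrinsics and any distortion apply to the point x, -y, -z); pixel columns grow to the right and rows downward; lengths in m; the calibration is good to about 2 mm. The wrist camera is an equidistant fisheye: a pixel r from the principal point sees the ray r / f radians off the axis. A picture is of the moment at which its call begins: read the wrist's pose just before it. camera_model takes no time and is no camera call.
- manip.hand_in(): hands the job in; it is judged then, once.
The state is a dict: "t": time; "qpos": joint angles; "qd": joint speeds; "effort": joint torques, N m; "position": TCP position; "tcp_rot": TCP orientation; "wrist_force": force on the tool from outside, world axes, zero at the start; "moment": the same for the moment, N m; "finger_gap": finger opening in m; "grip_force": force on a finger pad.
Only numpy, scipy, OpenCV 4.12 (cv2) and the standard library are available. Lean on these libraries where they do the work, as an engineer would, in place of code of your own. Each camera call takes 0.05 s, during which the arm holds its last target. There are 200 camera calls.

## Working session

There is one attempt and no reset: what is moved stays moved. The work goes in short steps, Python scripts to look and compute and a tool call to move; the robot and the scene stay as the last step left them, time stands still between calls to the robot, and variables do not carry over. Pictures are saved under pics/ and viewed, at most 10 in all, crops included, and the job is handed in when it is done.

Besides the shell and the picture viewer there is one more tool, called after "Request:" in YAML: its name, and indented under it one key for each argument. send_rows: Moves the arm, as the interface text tells. Its arguments: {"type":"object","properties":{"moves":{"type":"array"}},"required":["moves"]}

```bash
mkdir -p pics; python3 - <<'E'
from cell import manip
import cv2,numpy as np
o=manip.get_obs();print(o['t'],o['position'],o['tcp_rot'],o['finger_gap'])
ims=[]
for n in['scene','side','wrist']:
    im=manip.capture(n);cv2.imwrite(f'pics/{n}0.png',im[:,:,::-1]);m=manip.camera_model(n);print(n,{k:np.round(v,4).tolist() if not isinstance(v,str) else v for k,v in m.items()})
E
```

```text
0.0 [ 0.27001629 -0.61812817  0.23043908] [ 9.78867378e-01  2.04494395e-01 -2.11376615e-04 -8.08730438e-04] 0.08554853570773653
scene {'vertical_fov': 57.8994, 'cx': 249.1546, 'cy': 192.819, 'position': [1.0562, -0.0222, 0.6511], 'orientation': [0.2331, 0.2304, 0.6442, 0.6911]}
side {'vertical_fov': 52.4998, 'cx': 261.3643, 'cy': 188.4517, 'position': [0.2652, -0.4827, 0.4033], 'orientation': [0.4791, -0.1513, -0.2596, 0.8247]}
wrist {'vertical_fov': 65.7065, 'cx': 255.9986, 'cy': 194.517, 'hand_eye': [[-0.0003, 0.9593, 0.2825, 0.0731], [1.0, 0.0001, 0.0006, 0.0004], [0.0005, 0.2825, -0.9593, -0.1421], [0.0, 0.0, 0.0, 1.0]]}
```

View pics/scene0.png

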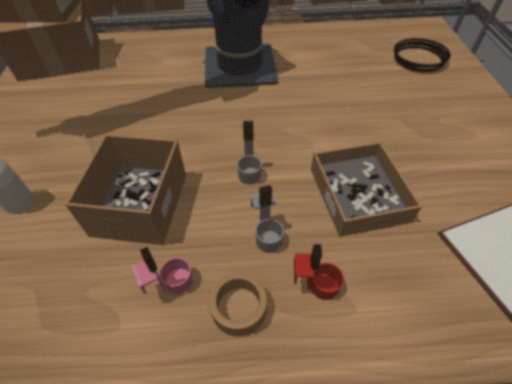

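View pics/side0.png

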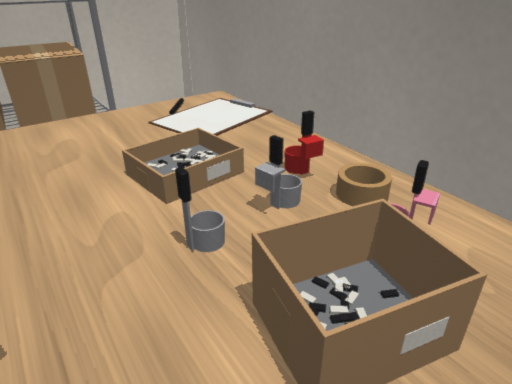

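Candidates: grey hooked scoop at scene (265,195) / side (276,150). Plain grey scoop at scene (248,130) / side (184,185). Pink look-alike at scene (149,258), red at (317,255). I choose the grey one with a grey hook plate at side (268,177). The deep carton is the left one at scene (130,190). Next is a close crop to check this.

```bash
python3 - <<'E'
import cv2,numpy as np
a=cv2.imread('pics/scene0.png')[120:260,60:300]
b=cv2.imread('pics/side0.png')[120:220,160:320]
a=cv2.resize(a,None,fx=3.3,fy=3.3,interpolation=cv2.INTER_CUBIC);cv2.imwrite('pics/ca.png',a)
b=cv2.resize(b,None,fx=5,fy=5,interpolation=cv2.INTER_CUBIC);cv2.imwrite('pics/cb.png',b)
E
```

```text
(no output)
```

View pics/ca.png

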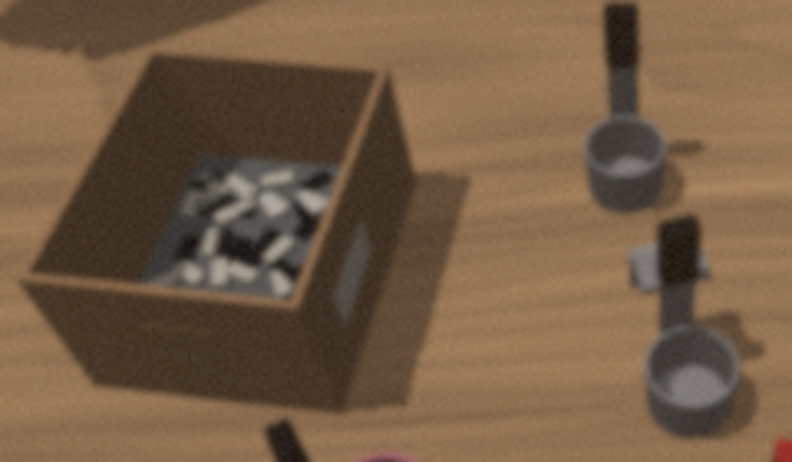

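View pics/cb.png

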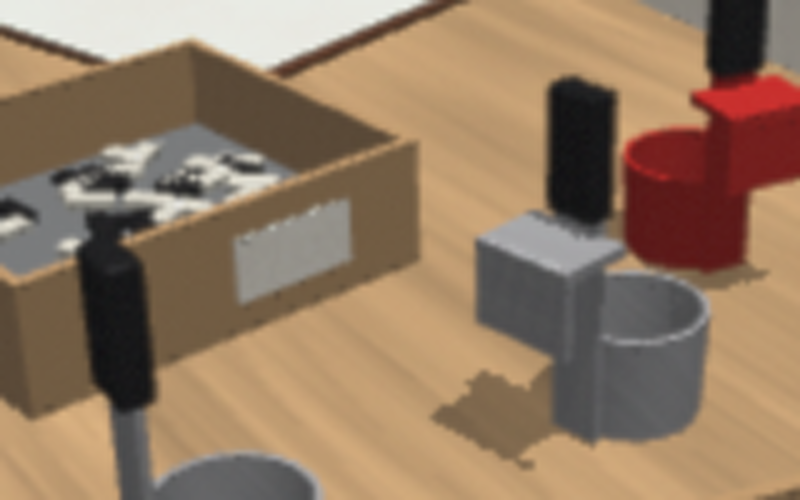

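The crop confirms it: the grey scoop has a hook (side, about (268,168)), and its lip faces the robot. Now computing positions.

```bash
cat >h.py <<'E'
import numpy as np
from cell import manip
from scipy.spatial.transform import Rotation as R
def ray(n,u,v,pose=None):
    m=manip.camera_model(n);f=192/np.tan(np.radians(m['vertical_fov']/2))
    x,y=(u-m['cx'])/f,(v-m['cy'])/f
    if n=='wrist':
        p,q=pose;H=np.array(m['hand_eye']);r=np.hypot(x,y);s=np.sin(r)/max(r,1e-9)
        d=np.array([x*s,-y*s,-np.cos(r)]);Rt=R.from_quat(q).as_matrix()
        return p+Rt@H[:3,3],Rt@H[:3,:3]@d
    return np.array(m['position']),R.from_quat(m['orientation']).apply([x,-y,-1])
def hit(n,u,v,z,pose=None):
    c,d=ray(n,u,v,pose);return c+d*(z-c[2])/d[2]
E
python3 - <<'E'
from h import *
P=lambda l,*a:print(l,hit(*a)[:2].round(4))
for p in[(106.1,136.4),(177.6,140.6),(150.3,212.4),(66.7,205.5)]:P('rim','scene',*p,.12)
P('hcup','scene',270,229.7,.045);P('hgrip','scene',266,187.3,.145)
P('hcup s','side',290,181.6,.045);P('hgrip s','side',276.6,137.2,.145)
for p in[(255.2,168),(267,162.4),(285,169.6),(274,174.4)]:P('bridge','side',*p,.09)
P('pcup','scene',249.4,165.5,.045);P('pgrip','scene',248.2,121.8,.145)
print(R.from_quat(manip.get_obs()['tcp_rot']).as_matrix().round(3))
E
```

```text
rim [ 0.4506 -0.317 ]
rim [ 0.4779 -0.1542]
rim [ 0.67   -0.1931]
rim [ 0.6414 -0.3557]
hcup [0.6781 0.0338]
hgrip [0.6468 0.0265]
hcup s [0.686  0.0226]
hgrip s [0.6503 0.0211]
bridge [0.6138 0.0344]
bridge [0.6445 0.041 ]
bridge [ 0.6537 -0.001 ]
bridge [ 0.6267 -0.0046]
pcup [0.4965 0.0032]
pgrip [0.4576 0.0048]
[[ 0.916  0.4   -0.001]
 [ 0.4   -0.916  0.001]
 [-0.    -0.001 -1.   ]]
```

Request:
send_rows:
  moves:
    - [5,-3.6,0,0,8.5]
    - [5,-3.6,0,0,8.5]
    - [5,-3.6,0,0,8.5]
    - [5,-3.6,0,0,8.5]
    - [5,-3.6,0,0,8.5]
    - [5,-3.6,0,0,8.5]
    - [5,-3.6,0,0,8.5]
    - [5,-3.6,0,0,8.5]
    - [5,-3.6,0,0,8.5]
    - [5,-3.6,0,0,8.5]
    - [5,-3.6,0,0,8.5]
    - [4,-3.6,0,0.1,8.5]

```text
t: 1.65
position: [0.6388, 0.0156, 0.2309]
tcp_rot: [0.988, 0.155, -0.0, -0.0]
wrist_force: [0.6, 0.2, 0.1]
finger_gap: 0.0849
grip_force: 0.0
```

Request:
send_rows:
  moves:
    - [0.2,0,0,0.1,8.5]
    - [0,0,0,0,8.5]

```text
t: 1.9
position: [0.6398, 0.0146, 0.2308]
tcp_rot: [0.994, 0.107, -0.0, 0.0]
wrist_force: [1.0, -1.2, 0.2]
finger_gap: 0.0852
grip_force: 0.0
```

```bash
python3 - <<'E'
from h import *
import cv2,json
o=manip.get_obs();print(o['t'],o['position'],o['wrist_force'],R.from_quat(o['tcp_rot']).as_matrix().round(3).tolist())
json.dump([o['position'].tolist(),o['tcp_rot'].tolist()],open('p1.json','w'))
im=manip.capture('wrist');cv2.imwrite('pics/w1r.png',im[:,:,::-1]);cv2.imwrite('pics/w1.png',cv2.resize(im[:,:,::-1],None,fx=1.5,fy=1.5,interpolation=cv2.INTER_CUBIC))
E
```

```text
1.9 [0.63976304 0.01456264 0.23076515] [ 0.9818766  -1.23230176  0.18287044] [[0.977, 0.212, -0.001], [0.212, -0.977, -0.001], [-0.001, 0.0, -1.0]]
```

View pics/w1.png

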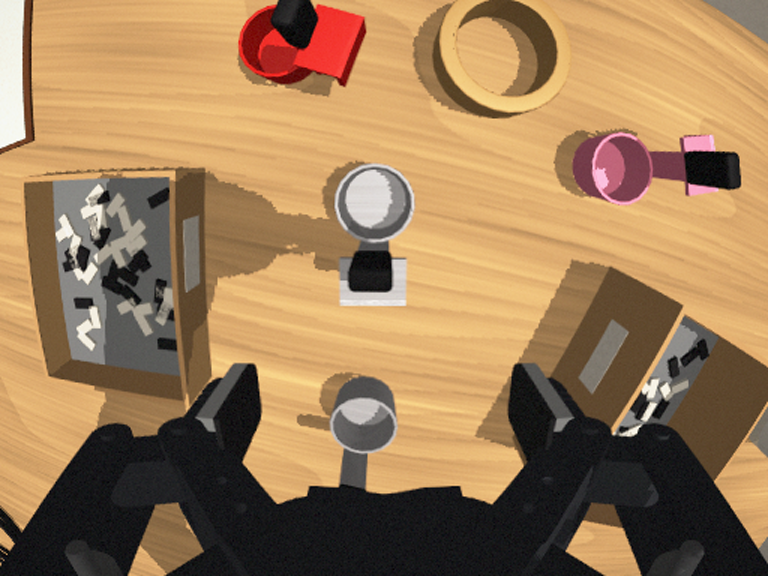

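The wrist view shows the hooked scoop with its grip top at about (370,281) and cup rim at (374,203). Its bridge near edge runs (340,305)–(406,305), square with the tool. The plain scoop is at (363,415).

```bash
python3 - <<'E'
from h import *
import json
p=json.load(open('p1.json'));p=(np.array(p[0]),p[1]);M=R.from_quat(p[1]).as_matrix()
for l,u,v,z in[('grip',370,281,.145),('cup',374,203,.045),('brL',340,304,.09),('brR',406,304,.09),('pcup',363,418,.045)]:
    h=hit('wrist',u/1.5,v/1.5,z,p);print(l,h[:2].round(4),'tool cm',(100*(M.T@(h-p[0])))[:2].round(2))
E
```

```text
grip [0.6498 0.0243] tool cm [ 1.19 -0.74]
cup [0.6814 0.0311] tool cm [ 4.44 -0.74]
brL [0.6151 0.0393] tool cm [-1.87 -2.95]
brR [ 0.6244 -0.0038] tool cm [-1.87  1.46]
pcup [0.5018 0.0032] tool cm [-13.7   -1.82]
```

Request:
send_rows:
  moves:
    - [1.2,-0.7,0,0,8.5]
    - [0,0,4,0,8.5]
    - [0,0,4,0,8.5]
    - [0,0,3,0,8.5]
    - [0,0,1.5,0,8.5]
    - [0,0,0,0,8.5]
    - [0,0,0,0,1]
    - [0,0,0,0,1]
    - [0,0,0,0,1]
    - [0,0,0,0,1]
    - [0,0,0,0,1]
    - [0,0,0,0,1]

```text
t: 3.45
position: [0.6505, 0.0236, 0.107]
tcp_rot: [0.994, 0.106, 0.001, -0.0]
wrist_force: [-0.1, 0.7, 5.2]
finger_gap: 0.0235
grip_force: 58.7
```

Request:
send_rows:
  moves:
    - [0,0,-2,0,1]
    - [0,0,-3,0,1]
    - [0,0,-4,0,1]
    - [0,0,-4,0,1]
    - [0,0,-3,0,1]
    - [0,0,0,0.1,1]
    - [0,0,0,0.1,1]
    - [0,0,0,0.1,1]
    - [0,0,0,0.1,1]
    - [0,0,0,0,1]

```text
t: 4.7
position: [0.6499, 0.0235, 0.266]
tcp_rot: [0.996, -0.094, -0.0, 0.0]
wrist_force: [-0.7, 0.0, -0.6]
finger_gap: 0.0234
grip_force: 58.7
```

```bash
python3 - <<'E'
from h import *
o=manip.get_obs();M=R.from_quat(o['tcp_rot']).as_matrix();print(o['t'],o['position'],o['finger_gap'],M.round(3).tolist())
a=np.radians(-10.7);x=np.array([np.cos(a),np.sin(a)]);c=np.array([.56,-.255])
t=c+x*(-.0975+.015);print(t,'shift cm',100*(M.T@np.r_[t-o['position'][:2],0]))
E
```

```text
4.7 [0.64988449 0.02350791 0.26595627] 0.023350338276102424 [[0.982, -0.186, -0.001], [-0.186, -0.982, -0.0], [-0.001, 0.0, -1.0]]
[ 0.47893444 -0.2396825 ] shift cm [-1.18903150e+01  2.90439524e+01  1.88092695e-02]
```

Request:
send_rows:
  moves:
    - [-1,2,0,0,1]
    - [-1.2,3,0,0,1]
    - [-1.2,3,0,0,1]
    - [-1.2,3,0,0,1]
    - [-1.2,3,0,0,1]
    - [-1.2,3,0,0,1]
    - [-1.2,3,0,0,1]
    - [-1.2,3,0,0,1]
    - [-1.2,3,0,0,1]
    - [-1.3,3,0,0,1]
    - [0,0,0,0,1]
    - [0,0,0,0,1]

```text
t: 6.2
position: [0.4792, -0.2387, 0.2663]
tcp_rot: [0.996, -0.093, 0.0, -0.0]
wrist_force: [0.3, 0.2, -1.1]
finger_gap: 0.0234
grip_force: 58.9
```

```bash
python3 - <<'E'
from h import *
import cv2,json
o=manip.get_obs();print(o['t'],o['position'],o['wrist_force'],R.from_quat(o['tcp_rot']).as_matrix().round(3).tolist())
json.dump([o['position'].tolist(),o['tcp_rot'].tolist()],open('p2.json','w'))
for n in ['wrist','side']:
    im=manip.capture(n);cv2.imwrite(f'pics/{n}2.png',cv2.resize(im[:,:,::-1],None,fx=1.5,fy=1.5,interpolation=cv2.INTER_CUBIC))
E
```

```text
6.2 [ 0.47924209 -0.23867095  0.26630272] [ 0.28554893  0.15879335 -1.11535096] [[0.983, -0.185, 0.0], [-0.185, -0.983, 0.0], [0.0, -0.001, -1.0]]
```

View pics/wrist2.png

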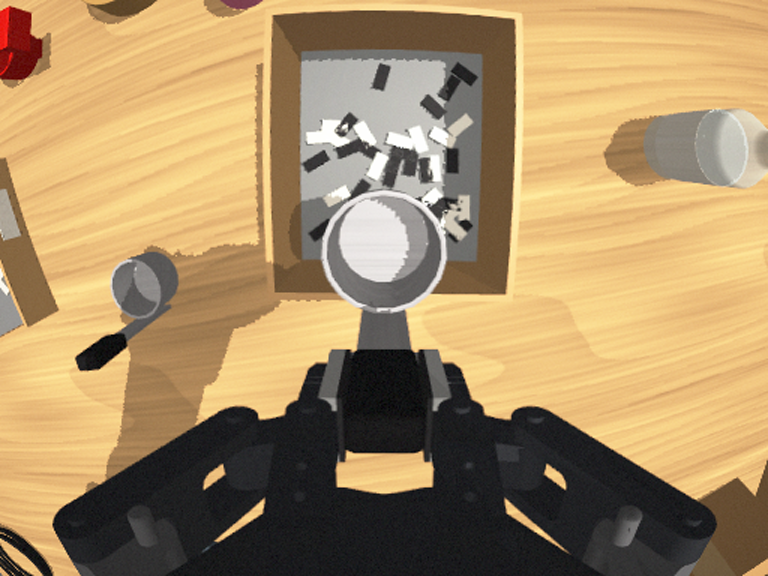

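View pics/side2.png

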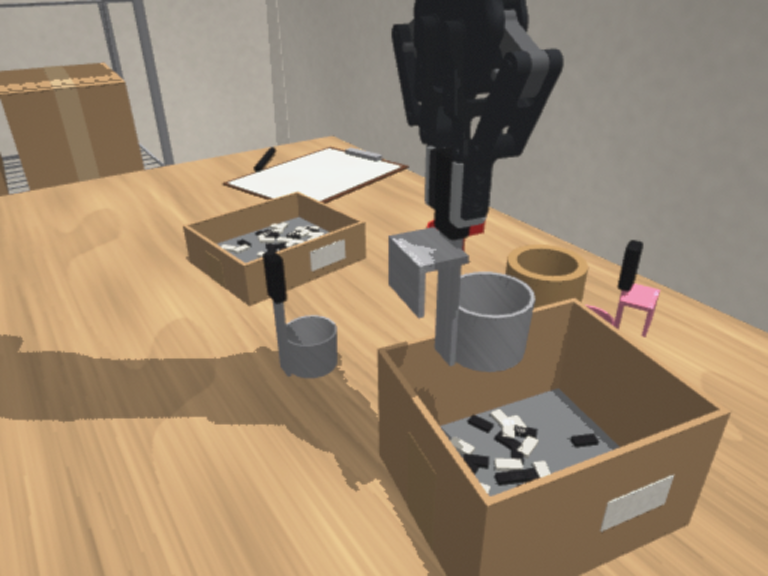

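The wrist view shows the cup at (385,250), pointing into the carton. The near rim runs (272,294)–(510,298). In the side view the scoop is upright, with the hook gap above the near wall.

```bash
python3 - <<'E'
from h import *
import json
p=json.load(open('p2.json'));p=(np.array(p[0]),p[1]);M=R.from_quat(p[1]).as_matrix()
for l,u,v,z in[('nl',272,294,.12),('nr',510,298,.12),('fl',272,12,.12),('fr',524,12,.12),('cup',385,250,.204)]:
    h=hit('wrist',u/1.5,v/1.5,z,p);print(l,h[:2].round(4),'tool cm',(100*(M.T@(h-p[0])))[:2].round(2))
E
```

```text
nl [ 0.4804 -0.1596] tool cm [-1.36 -7.78]
nr [ 0.447  -0.3211] tool cm [-1.65  8.71]
fl [ 0.6693 -0.1992] tool cm [17.94 -7.4 ]
fr [ 0.6407 -0.3632] tool cm [18.17  9.25]
cup [ 0.5118 -0.2448] tool cm [ 3.31 -0.  ]
```

Alignment is within 2 mm, so I'm lowering.

Request:
send_rows:
  moves:
    - [0,0,2,0,1]
    - [0,0,2.5,0,1]
    - [0,0,2.5,0,1]
    - [0,0,2,0,1]
    - [0,0,1.5,0,1]
    - [0,0,1,0,1]
    - [0,0,0.5,0,1]
    - [0,0,0,0,1]
    - [0,0,0.2,0,1]
    - [0,0,0,0,1]

```text
t: 7.55
position: [0.4791, -0.2393, 0.1445]
tcp_rot: [0.996, -0.094, 0.0, 0.0]
wrist_force: [1.0, -0.4, -0.7]
finger_gap: 0.0231
grip_force: 58.9
```

```bash
python3 - <<'E'
from h import *
import cv2
im=manip.capture('side');cv2.imwrite('pics/s3.png',cv2.resize(im[120:360,200:512,::-1],None,fx=2.5,fy=2.5,interpolation=cv2.INTER_CUBIC))
E
```

```text
(no output)
```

View pics/s3.png

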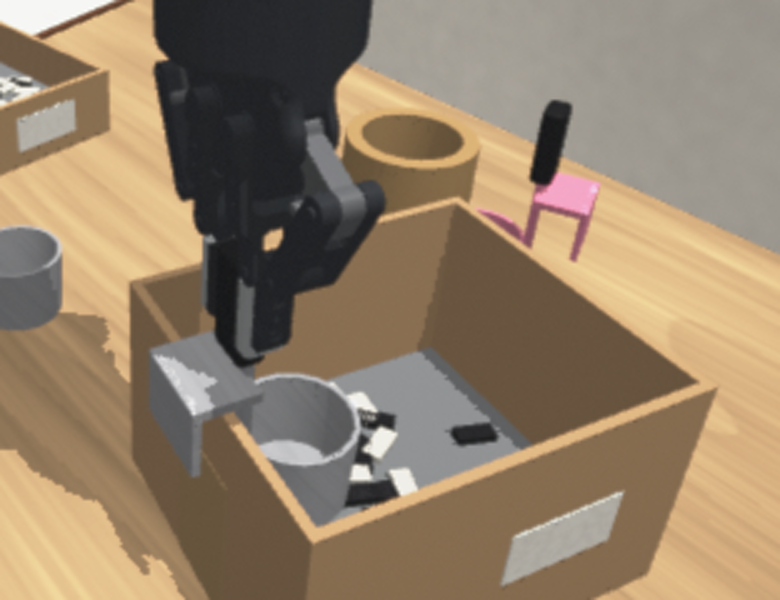

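The hook straddles the near wall: the lip at (190,430) is outside and the cup at (305,440) inside. Now seating it and releasing.

Request:
send_rows:
  moves:
    - [0,0,0.2,0,1]
    - [0,0,0.2,0,1]
    - [0,0,0,0,1]

```text
t: 7.98
position: [0.4796, -0.2392, 0.1416]
tcp_rot: [0.996, -0.094, 0.001, 0.0]
wrist_force: [-2.2, 2.2, 15.8]
finger_gap: 0.0231
grip_force: 61.1
```

Request:
send_rows:
  moves:
    - [0,0,0,0,3.2]
    - [0,0,0,0,4]
    - [0,0,0,0,6]
    - [0,0,0,0,8]
    - [0,0,0,0,8.5]
    - [0,0,-1,0,8.5]
    - [0,0,-3,0,8.5]
    - [0,0,-4,0,8.5]
    - [0,0,-4,0,8.5]
    - [0,0,-3,0,8.5]
    - [0,0,0,0,8.5]
    - [0,0,0,0,8.5]

```text
t: 9.48
position: [0.4787, -0.239, 0.2902]
tcp_rot: [0.996, -0.094, -0.0, -0.0]
wrist_force: [-0.7, -0.2, -0.6]
finger_gap: 0.085
grip_force: 0.0
```

```bash
python3 - <<'E'
from h import *
import cv2
im=manip.capture('side');cv2.imwrite('pics/s4.png',cv2.resize(im[:,100:512,::-1],None,fx=1.5,fy=1.5,interpolation=cv2.INTER_CUBIC))
E
```

```text
(no output)
```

View pics/s4.png

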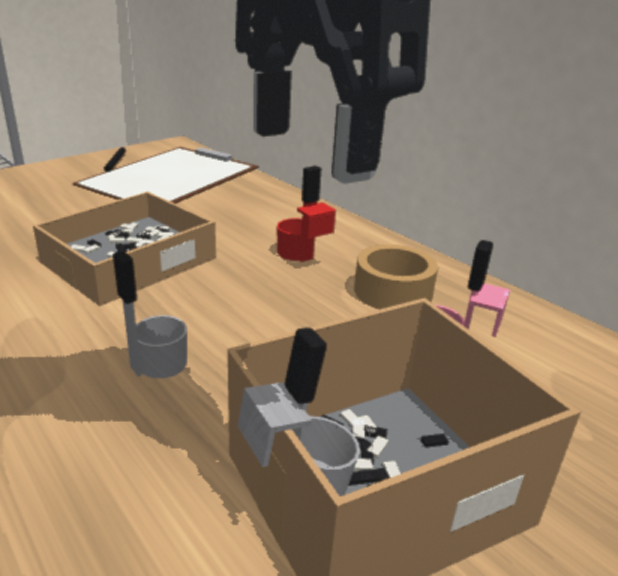

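The scoop hangs free, tilted a bit. I'll use the last picture to measure the tilt and where the hook sits.

```bash
python3 - <<'E'
from h import *
import cv2,json
o=manip.get_obs();print(o['t'],o['position'])
json.dump([o['position'].tolist(),o['tcp_rot'].tolist()],open('p3.json','w'))
z=lambda im,x,y,s,k:cv2.resize(im[y:y+s,x:x+s,::-1],(400,400),interpolation=cv2.INTER_CUBIC)
s=z(manip.capture('scene'),80,110,100,4);w=z(manip.capture('wrist'),180,120,160,2.5);d=manip.capture('side')
cv2.imwrite('pics/m5.png',np.hstack([s,w]))
E
```

```text
9.525 [ 0.47850914 -0.23889752  0.28970069]
```

View pics/m5.png

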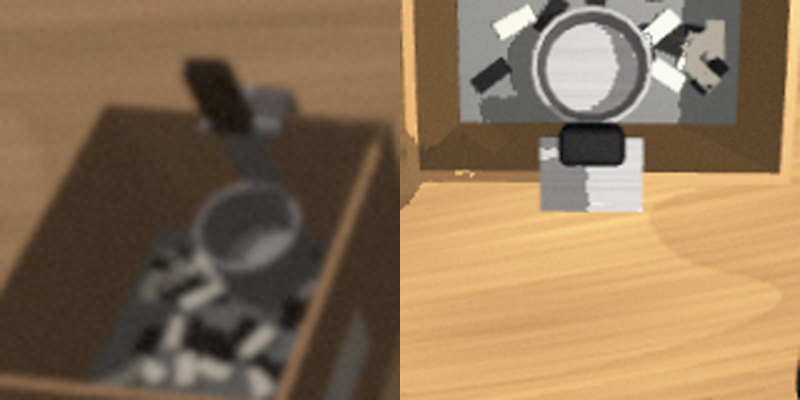

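```bash
python3 - <<'E'
from h import *
import json
p=json.load(open('p3.json'));p=(np.array(p[0]),p[1]);M=R.from_quat(p[1]).as_matrix()
def tri(w,s):
    (a,d),(b,e)=ray('wrist',*w,p),ray('side',*s);d/=np.linalg.norm(d);e/=np.linalg.norm(e)
    k=np.linalg.lstsq(np.c_[d,-e],b-a,rcond=None)[0];x,y=a+d*k[0],b+e*k[1];return (x+y)/2,np.linalg.norm(x-y)
g,r1=tri((256.8,179.2),(307.3,224));l,r2=tri((256.8,204.4),(272,271.5));c,r3=tri((256.8,146.4),(316.7,295))
T=lambda v:M.T@v*[100,100,-100]
print(g.round(3),l.round(3),c.round(3),r1,r2,r3)
P=[T(v-p[0])[[0,2]] for v in(g,l,c)];S=np.array([[-3.2,14.5],[-6.4,9],[0,4.5]])
A=np.array(P)-np.mean(P,0);B=S-S.mean(0)
th=np.arctan2((B[:,0]*A[:,1]-B[:,1]*A[:,0]).sum(),(A*B).sum());Q=np.array([[np.cos(th),-np.sin(th)],[np.sin(th),np.cos(th)]])
t=np.mean(P,0)-Q@S.mean(0);h=Q@[-4.7,8.5]+t
print('tilt deg',np.degrees(th),'hook tool x cm',h[0],'z',h[1]/100+p[0][2],'cup org',t[0],'resid',(A-B@Q.T).round(2).tolist())
E
```

```text
[ 0.49  -0.242  0.176] [ 0.452 -0.235  0.127] [ 0.507 -0.246  0.072] 0.0013009713884144533 0.0018343080306195826 0.004404981902031274
tilt deg -8.634806124321349 hook tool x cm -1.116309914841589 z 0.11897124104608042 cup org 2.254261551411807 resid [[-0.04, -0.02], [0.01, 0.07], [0.03, -0.05]]
```

```bash
python3 -c "
from cell import manip
print(manip.hand_in())"
```

```text
the job is handed in; nothing more can be done
None
```

I hung the hooked scoop on the deep carton's near wall with its cup inside; it measured about 9° of tilt, with the hook centred on the wall to about 2 mm at about 119 mm height. I never touched the plain scoop, and I handed the job in at about 9.6 s, but `hand_in()` returned no verdict.

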